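# Turn the waffle cups out of the iron and seal them in the tub

## Task

The waffle cups in the iron have cooled: open the iron, lift every cup out of its mould and stand them upright side by side in the white tub, then put the tub's lid on and press it fully home at both ends so that both spring catches hold it and the cups stay crisp. Shut the iron again when it is empty, and do not knock over the sauce bottle.

Things in the scene. Friction and masses are not known exactly. Their poses are not given: they have to be found in the camera images.
- iron: waffle-cup iron, fixed; steel base 160 x 290 mm, dark die face 86 mm above the table with three cup moulds in a row along its y, 96 mm apart. Origin on the table under the middle mould; x points from handle to hinge (away from the robot), z up. Mould floors are 50 mm above the table, so a cup's rim stands 24 mm over the die face (110 mm above the table); cups have 2 to 3 mm of play
- iron_cover (a joint): opening angle of the iron's cover, rad: 0 shut, 1.57 upright, 1.9 its stop. Starts at 0 to 0.12. The stiff hinge keeps it where it is left; moving it takes 5 to 9 N at the handle. Three conical punches on its underside stand in the cups when shut; open at 1.5 or more they leave room for a gripper above the cups
- iron_hinge (a point): middle of the cover's hinge line, which runs along the iron's y, 80 mm behind the row of moulds, 86 mm above the table
- iron_handle (a point): grip point on the cover's handle, a round black stem 20 mm thick that sticks 68 mm straight out from the middle of the cover's front edge, away from the hinge; the point is 45 mm from the edge. At cover angle t it lies 185 cos t - 15 sin t mm in front of the hinge line and 185 sin t + 15 cos t mm above it (101 mm above the table when shut). Pinched across the iron's y it can turn between the fingers
- cup0_mid (a point): waffle cup of the mould at the iron's +y side (None if absent: 2 or 3 are present): brown crisp open tapered cup, 60 mm high, 70 mm across the rim, 50 mm across the foot, wall and floor 8 mm thick (54 mm wide inside the rim), 45 g. The point is on its axis half-way up, 30 mm above the foot; z runs from foot to rim. Grip it by the wall, one finger inside
- cup1_mid (a point): waffle cup of the middle mould (None if absent: 2 or 3 are present): brown crisp open tapered cup, 60 mm high, 70 mm across the rim, 50 mm across the foot, wall and floor 8 mm thick (54 mm wide inside the rim), 45 g. The point is on its axis half-way up, 30 mm above the foot; z runs from foot to rim. Grip it by the wall, one finger inside
- cup2_mid (a point): waffle cup of the mould at the iron's -y side (None if absent: 2 or 3 are present): brown crisp open tapered cup, 60 mm high, 70 mm across the rim, 50 mm across the foot, wall and floor 8 mm thick (54 mm wide inside the rim), 45 g. The point is on its axis half-way up, 30 mm above the foot; z runs from foot to rim. Grip it by the wall, one finger inside
- tub: white open tub, fixed, 180 x 180 mm, 80 mm high, walls and floor 4 mm (inside 172 x 172 mm). Origin on the table under its centre, z up. Its x axis runs through two grey spring catches, in the middle of its +x and -x walls, 40 mm wide, up to 99 mm above the table, 14 mm out from the wall. They lean over the lid's edge and give way outward as it is pressed past them
- lid_grip (a point): centre of the lid's grip, a grey rib 90 mm long (along the lid's x), 18 mm wide, 28 mm high, 14 mm above the plate's top. Lid: white plate 186 x 186 x 5 mm, under it a plug 167 (x) x 165 (y) x 12 mm for the tub's mouth; 0.16 kg; lies right way up, this point 31 mm above the table. Lid x goes along tub x, either way round. This point is 99 mm above the table when the lid is home
- lid_far (a point): point on top of the lid's plate, 80 mm from its centre towards its +x edge; a place to press, over one catch. 85 mm above the table when that end is home; 5 to 12 mm higher when the lid merely rests on the catches. Pressing home takes 6 to 12 N over each catch, or 12 to 22 N on the grip
- lid_near (a point): the same at the lid's -x edge, over the other catch
- sauce_bottle: yellow squeeze bottle standing behind the work, 62 mm across, 206 mm high; origin under its foot. Not needed; must not be knocked over
There are look-alikes about, which are no part of the job. There is more than one size of the sauce_bottle; the one meant has the size given above.

How it is judged:
On the way, in this order (a step that is already met when the one before it is completed fails the run):
1. the iron's cover is open (value of joint iron_cover above 1 rad), for 0.2 s.
2. every cup stands upright in the tub (x of cup0_mid in the frame of tub between -0.062 and 0.062 m and y of cup0_mid in the frame of tub between -0.062 and 0.062 m and z of cup0_mid in the frame of tub between 0.026 and 0.042 m and angle between each of cup0_mid, cup1_mid, cup2_mid's own z axis and vertical below 0.2 rad and x of cup1_mid in the frame of tub between -0.062 and 0.062 m and y of cup1_mid in the frame of tub between -0.062 and 0.062 m and z of cup1_mid in the frame of tub between 0.026 and 0.042 m and x of cup2_mid in the frame of tub between -0.062 and 0.062 m and y of cup2_mid in the frame of tub between -0.062 and 0.062 m and z of cup2_mid in the frame of tub between 0.026 and 0.042 m), for 0.2 s.
3. the lid is fully home on the tub at both ends (z of lid_far in the frame of tub between 0.08 and 0.0872 m and z of lid_near in the frame of tub between 0.08 and 0.0872 m and horizontal distance between lid_grip and tub below 0.008 m), for 0.2 s.
At the end, for the whole second after the job is handed in: every cup present stands upright (within 0.2 rad) on the tub's floor, the lid lies fully home at both ends (each end within about 2 mm of the rim) and centred within 8 mm, all at rest, the iron's cover is shut (below 0.06 rad) and the sauce bottle stands (all of step 2 and all of step 3 and value of joint iron_cover below 0.06 rad and linear speed of lid below 0.02 m/s and angle between sauce_bottle's own z axis and vertical below 0.4 rad); the robot touches nothing.
It fails at once if the sauce bottle is knocked over (angle between sauce_bottle's own z axis and vertical above 0.7 rad).
Of cup0, cup1, cup2 only 2 to 3 are there at a start; the rules pass over those that are not, and their reading is None.
At some moment in a run one of lid, cup0, cup1, cup2 may be knocked a few centimetres aside while the robot is not near it.
It also fails if it takes over 210 s, if anything falls off the work surface, if the arm or the gripper's body presses on something with over 40 N, if the wrist force passes 120 N, or if a joint passes its speed limit or range.

## Robot

A 6-joint arm with a two-finger parallel gripper is mounted at the origin on a cart in front of the work surface, level with it; the furniture and walls round the work are solid. World frame = base frame: x ahead of the robot, y to its left, z up, the work surface at z = 0. Lengths are in m, angles in rad, forces in N, time in s.
With the tool pointing down it reaches from about 0.4 to 0.825 m from the base axis. Payload 7 kg.
Tool frame: the origin (TCP) lies at the very end of the fingers, on their centre line; the grasp point (between the pads) lies 19 mm behind it; z points along the fingers, x is the direction in which the jaws open and shut, and the axes are right-handed (so a half turn about z gives the same grasp; the last joint's range is limited). The gripper opens to 88 mm and grips with 3 to 60 N. Pads are 19 mm wide; open, the fingers measure 130 mm over their backs; the gripper's body (78 mm by 193 mm) begins 47 mm behind the grasp point.
Start: joints at [1.493, 0.359, 0.012, 0, -1.224, -0.288], TCP at [0.241, 0.63, 0.227] pointing down, gripper open.
Joint ranges: [-3.07, 3.07], [-1.43, 2.12], [-1.02, 1.25], [-3.03, 1.67], [-3.05, -0], [-3.03, 3.03]. Speed limits (rad/s): [2.39, 2.39, 3.01, 3.14, 3.14, 3.14].

## Interface

Orientations are given as [roll, pitch, yaw] about the fixed x, y, z axes, in that order (R = Rz(yaw) Ry(pitch) Rx(roll)).
In Python, from station import telemetry, grab_frame, arm, regions_of, pinpoint gives the robot as it stands. The module is installed in compiled form; this text tells all that it offers.
- The arm moves only by the shell command python3 -m inch 'ROWS' [FORCE]. ROWS is text: rows parted by semicolons, each of 7 numbers parted by spaces: the opening, from 0 (shut) to 1 (fully open), then the shift along the world's x, y, z in cm, then the turn, a rotation vector about the world's x, y, z in degrees. A call has 1 to 12 rows; each row is the pose to reach, as a shift and turn from the pose measured when the call began; what a row does not reach only later rows make up. A row lasts 1/8 s, in which the tool goes at most 62.5 mm and 10.7 degrees, less where a joint would pass 70% of its speed; a pose out of reach is approached as far as the arm can. A call with a gripper value outside its range is refused whole. The fingers move at their own pace and stop on an object; FORCE is the grip in N (left out, the last holds). Time passes only in rows, so rows that repeat a pose let the fingers close. It gives the time, the measured TCP pose, the force and the opening at its end, in the units of the state.
- telemetry.get_state(): the state, without advancing time (a new reading comes with each control period).
- grab_frame(name): name is "scene" or "top" or "wrist"; returns a dict with "pixels" (420x560x3 uint8, red, green, blue), "fx", "fy", "cx", "cy" (pixels), "R" (3x3) and "t" (3): a world point X has camera coordinates R X + t. Camera axes: x right, y down, z forward; pixel columns grow to the right and rows downward; lengths in m; the calibration is good to about 2 mm. A picture is of the moment at which its call begins. There is no depth.
- arm.job_done(): hands the job in, once; it reports no verdict.
Trained networks look in the newest picture that a camera, given by its name, has taken for a name from the list of things; names that differ only in an ending like _2 or _b are one class to them, and where a whole thing is asked for, a point or a joint stands for the part that bears it (a point fixed in the world has none). Each returns a list of dicts, best first, with "p" (0 to 1); they miss things now and then, are a little off and sometimes report something else, mostly with a low value. They report only what shows in the picture. A call takes as long as a camera call. They do not tell look-alikes from the thing itself.
- regions_of(camera, name): "pixels" (420x560 bool, what is visible of it) and "bbox" ([left, top, right, bottom] in pixels, round what is visible of it).
- pinpoint(camera, name): "location" ([column, row] in pixels: a listed point, or the origin of a listed thing).
The state is a dict: "t": time; "q": joint angles; "qd": joint speeds; "joint_efforts": joint torques, N m; "eef_pos": TCP position; "ee_rot": TCP orientation; "force": force on the tool from outside, world axes, zero at the start; "moment": the same for the moment, N m; "width": finger opening in m.
Only numpy, scipy, OpenCV 4.12 (cv2) and the standard library are available. Lean on these libraries where they do the work, as an engineer would, in place of code of your own. Each camera call takes 0.05 s, during which the arm holds its last target. There are 200 camera calls.

## Working session

There is one attempt and no reset: what is moved stays moved. The work goes in short steps, Python scripts to look and compute and a shell command to move; the robot and the scene stay as the last step left them, time stands still between calls to the robot, and variables do not carry over. Pictures are saved under pics/ and viewed, about 12 in all and at most 16, crops included, and the job is handed in when it is done.

```bash
mkdir -p pics; cat > h.py <<'E'
import numpy as np, cv2
from station import telemetry, grab_frame, arm, regions_of, pinpoint
def ray(f,u,v):
    d=np.array([(u-f['cx'])/f['fx'],(v-f['cy'])/f['fy'],1.]); R=np.array(f['R']); t=np.array(f['t'])
    return -R.T@t, R.T@d
def atz(f,u,v,z):
    c,d=ray(f,u,v); return c+d*(z-c[2])/d[2]
def proj(f,X):
    p=np.array(f['R'])@np.array(X)+np.array(f['t']); return np.array([f['fx']*p[0]/p[2]+f['cx'],f['fy']*p[1]/p[2]+f['cy']])
def save(f,n,box=None,s=1):
    im=f['pixels'][...,::-1]
    if box: im=im[box[1]:box[3],box[0]:box[2]]
    cv2.imwrite('pics/'+n,cv2.resize(im,None,fx=s,fy=s,interpolation=cv2.INTER_CUBIC))
E
python3 - <<'E'
from h import *
s=telemetry.get_state(); print({k:np.round(v,3) for k,v in s.items()})
Z=dict(iron=0,iron_handle=.101,cup0_mid=.08,cup1_mid=.08,cup2_mid=.08,tub=0,lid_grip=.031,lid_far=.017,lid_near=.017,sauce_bottle=0,iron_hinge=.086)
fs={}
for c in('scene','top'):
    f=grab_frame(c); fs[c]=f; save(f,c+'0.png',s=1.0)
    print(c,'cam at',ray(f,0,0)[0].round(3))
    for n,z in Z.items():
        for r in pinpoint(c,n)[:4]:
            u,v=r['location']; print(c,n,round(r['p'],2),np.round([u,v]),atz(f,u,v,z).round(3))
im=np.hstack([cv2.imread('pics/scene0.png'),cv2.imread('pics/top0.png')])
E
```

```text
{'t': np.float64(0.0), 'q': array([ 1.493,  0.359,  0.011, -0.   , -1.224, -0.288]), 'qd': array([-0.   ,  0.001, -0.001,  0.   , -0.   , -0.001]), 'joint_efforts': array([-2.0000e-03, -5.8272e+01,  2.9306e+01,  6.9970e+00,  7.0000e-03,
       -0.0000e+00]), 'eef_pos': array([0.241, 0.63 , 0.226]), 'ee_rot': array([-3.141e+00, -2.000e-03, -1.937e+00]), 'force': array([ 0.532,  0.068, -0.16 ]), 'moment': array([-0.009, -0.008,  0.063]), 'width': np.float64(0.088)}
scene cam at [ 0.017 -0.531  0.991]
scene iron_handle 0.7 [191. 197.] [0.403 0.242 0.101]
scene tub 0.69 [360. 322.] [ 0.516 -0.328 -0.   ]
scene lid_grip 0.92 [291. 248.] [ 0.531 -0.054  0.031]
scene lid_grip 0.75 [314. 241.] [ 0.598 -0.083  0.031]
scene lid_far 0.66 [311. 239.] [ 0.606 -0.064  0.017]
scene lid_near 0.59 [269. 267.] [ 0.447 -0.052  0.017]
scene lid_near 0.16 [310. 242.] [ 0.593 -0.07   0.017]
scene sauce_bottle 0.77 [317. 222.] [ 0.678 -0.023  0.   ]
scene sauce_bottle 0.66 [214. 161.] [ 0.61   0.419 -0.   ]
scene iron_hinge 0.65 [360. 318.] [ 0.479 -0.339  0.086]
scene iron_hinge 0.56 [238. 174.] [0.579 0.238 0.086]
top cam at [0.299 0.033 1.62 ]
top iron 0.98 [212. 226.] [0.498 0.243 0.   ]
top iron_handle 0.69 [210. 255.] [0.396 0.235 0.101]
top iron_handle 0.26 [212. 199.] [0.572 0.229 0.101]
top tub 0.94 [383. 222.] [ 0.505 -0.329  0.   ]
top lid_grip 0.84 [304. 219.] [ 0.515 -0.062  0.031]
top lid_far 0.66 [210. 199.] [0.589 0.245 0.017]
top lid_far 0.6 [305. 193.] [ 0.603 -0.071  0.017]
top lid_near 0.92 [301. 244.] [ 0.433 -0.054  0.017]
top sauce_bottle 0.81 [154. 192.] [0.617 0.437 0.   ]
top sauce_bottle 0.72 [286. 171.] [ 0.684 -0.008  0.   ]
top iron_hinge 0.81 [209. 200.] [0.574 0.241 0.086]
```

View pics/scene0.png

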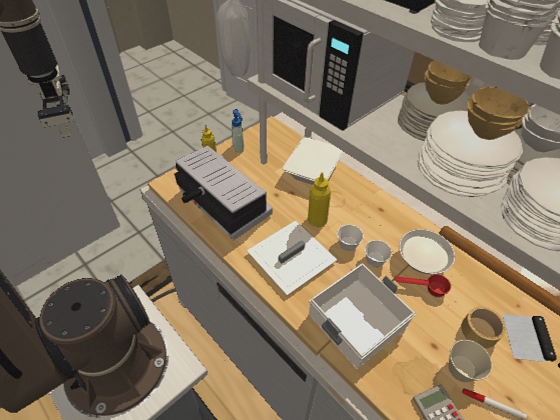

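View pics/top0.png

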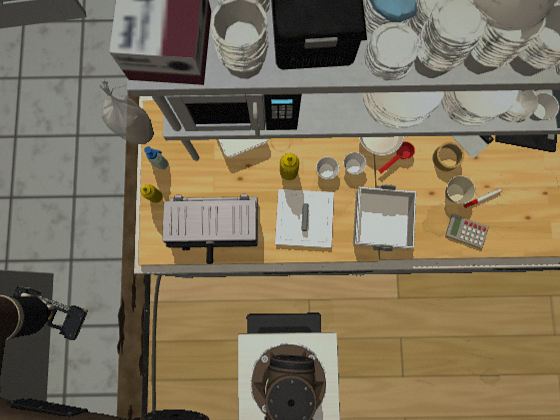

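The scene picture shows the iron at (222,188) with its handle at (191,195), the lid with grey rib at (291,252), and the tub at (360,315). It also shows a big yellow bottle at (319,200) and a smaller one, the look-alike, at (208,140). A brown cup at (482,325) stands loose on the table, and a plain white board at (313,158) looks like the lid.

My choices are the iron at (212,226) in the top view, the lid with its rib, the only tub with catches, and the tall bottle near (0.68,0).

I'll move over the handle and check it from close up.

```bash
python3 -m inch '1 2 -5 3 0 0 7; 1 4 -10 5 0 0 14; 1 6 -15 7 0 0 21; 1 8 -20 7 0 0 21; 1 10 -25 7 0 0 21; 1 11 -30 7 0 0 21; 1 11.5 -35 7 0 0 21; 1 11.5 -39.3 7 0 0 21; 1 11.5 -39.3 7 0 0 21; 1 11.5 -39.3 7 0 0 21'
python3 - <<'E'
from h import *
s=telemetry.get_state(); print({k:np.round(s[k],3) for k in('q','eef_pos','ee_rot','force')})
f=grab_frame('wrist'); save(f,'w1.png'); print('cam',ray(f,0,0)[0],np.round(f['R'],2))
for n,z in dict(iron_handle=.101,iron=0,iron_hinge=.086).items():
    for r in pinpoint('wrist',n)[:3]: u,v=r['location']; print(n,round(r['p'],2),np.round([u,v]),atz(f,u,v,z).round(3))
f=grab_frame('top')
for n,z in dict(iron=.1,tub=.08,lid_grip=.02).items():
    for r in regions_of('top',n)[:2]:
        b=r['bbox']; 
        pts=np.argwhere(r['pixels'])[:,::-1]; w=np.array([atz(f,u,v,z)[:2] for u,v in pts]); 
        print(n,round(r['p'],2),np.round(b), [np.round(k,3) for k in cv2.minAreaRect(w.astype(np.float32))])
E
```

```text
t: 2.45
eef_pos: [0.3566, 0.2375, 0.297]
ee_rot: [-3.141, 0.001, -1.571]
force: [-0.6, 0.6, -0.4]
width: 0.0875
{'q': array([ 1.052, -0.108, -0.374,  0.   , -1.303,  0.519]), 'eef_pos': array([0.357, 0.237, 0.297]), 'ee_rot': array([-3.141e+00,  1.000e-03, -1.571e+00]), 'force': array([-0.635,  0.58 , -0.383])}
cam [0.43717364 0.23725899 0.45592639] [[-0.   -1.   -0.  ]
 [-0.96 -0.    0.29]
 [-0.29  0.   -0.96]]
iron_handle 0.89 [272. 152.] [0.392 0.237 0.101]
iron 0.73 [272.  53.] [0.499 0.237 0.   ]
tub 0.64 [160. 194. 258. 266.] [array([0.481, 0.238]), array([0.3  , 0.216]), np.float64(89.11)]
tub 0.59 [351. 183. 418. 251.] [array([ 0.512, -0.316]), array([0.196, 0.218]), np.float64(84.685)]
lid_grip 0.92 [276. 190. 334. 248.] [array([ 0.521, -0.065]), array([0.185, 0.185]), np.float64(85.649)]
```

View pics/w1.png

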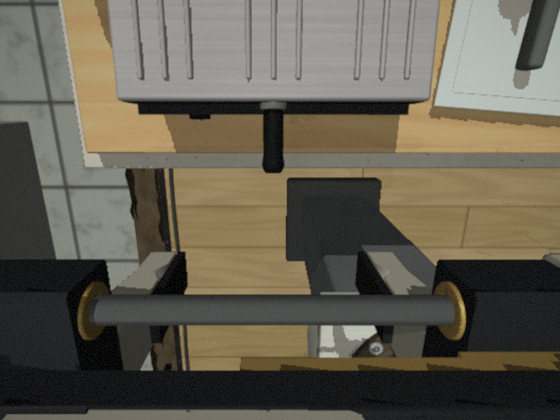

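The wrist picture shows the handle stem at column 272, rows 105–170, in line with the iron and with free room on both sides. I'll descend and grip it.

```bash
python3 -m inch '1 3.6 0 0 0 0 0; 1 3.6 0 -5 0 0 0; 1 3.6 0 -10 0 0 0; 1 3.6 0 -15 0 0 0; 1 3.6 0 -19 0 0 0; 1 3.6 0 -20.4 0 0 0;1 3.6 0 -20.4 0 0 0; 0 3.6 0 -20.4 0 0 0; 0 3.6 0 -20.4 0 0 0; 0 3.6 0 -20.4 0 0 0; 0 3.6 0 -20.4 0 0 0; 0 3.6 0 -20.4 0 0 0' 25
```

```text
t: 4.35
eef_pos: [0.3924, 0.2377, 0.0925]
ee_rot: [3.141, -0.0, -1.57]
force: [-0.3, -0.8, -0.2]
width: 0.043
```

```bash
python3 -m inch '0 0 0 0 0 0 0; 0 0 0 0 0 0 0; 0 0 0 0 0 0 0; 0 0 0 0 0 0 0;0 0 0 0 0 0 0'; python3 - <<'E'
import numpy as np
# handle rel. offsets from start angle t0, hinge x .575
for t0 in(0,.06):
  f=lambda t:np.array([-(18.5*np.cos(t)-1.5*np.sin(t)),18.5*np.sin(t)+1.5*np.cos(t)])
  for t in np.arange(t0,1.9,.16): print(t0,round(t,2),(f(t)-f(t0)).round(1))
E
```

```text
t: 4.97
eef_pos: [0.3922, 0.2361, 0.0922]
ee_rot: [3.141, -0.003, -1.569]
force: [2.8, -6.0, 0.6]
width: 0.0193
0 0.0 [0. 0.]
0 0.16 [0.5 2.9]
0 0.32 [1.4 5.7]
0 0.48 [2.8 8.4]
0 0.64 [ 4.6 10.8]
0 0.8 [ 6.7 12.8]
0 0.96 [ 9.1 14.5]
0 1.12 [11.8 15.8]
0 1.28 [14.6 16.7]
0 1.44 [17.6 17. ]
0 1.6 [20.5 16.9]
0 1.76 [23.5 16.4]
0.06 0.06 [0. 0.]
0.06 0.22 [0.7 2.9]
0.06 0.38 [1.8 5.6]
0.06 0.54 [3.3 8.2]
0.06 0.7 [ 5.2 10.5]
0.06 0.86 [ 7.4 12.4]
0.06 1.02 [10.  13.9]
0.06 1.18 [12.7 15.1]
0.06 1.34 [15.6 15.7]
0.06 1.5 [18.6 16. ]
0.06 1.66 [21.5 15.7]
0.06 1.82 [24.4 15. ]
```

```bash
python3 -m inch '0 0.2 0 1.5 0 0 0; 0 0.5 0 2.9 0 0 0; 0 0.9 0 4.3 0 0 0; 0 1.5 0 5.7 0 0 0; 0 2.1 0 7 0 0 0; 0 2.9 0 8.3 0 0 0; 0 3.8 0 9.6 0 0 0; 0 4.8 0 10.7 0 0 0; 0 5.9 0 11.8 0 0 0; 0 7 0 12.7 0 0 0; 0 7 0 12.7 0 0 0' 35
```

```text
t: 6.35
eef_pos: [0.4636, 0.2359, 0.2199]
ee_rot: [-3.141, -0.004, -1.57]
force: [5.5, -0.3, -9.8]
width: 0.0192
```

```bash
python3 -m inch '0 1.2 0 0.9 0 0 0; 0 2.5 0 1.7 0 0 0; 0 3.8 0 2.4 0 0 0; 0 5.2 0 3 0 0 0; 0 6.6 0 3.4 0 0 0; 0 8 0 3.7 0 0 0; 0 9.4 0 3.9 0 0 0; 0 10.9 0 3.9 0 0 0; 0 12.4 0 3.8 0 0 0; 0 13.9 0 3.6 0 0 0; 0 15.4 0 3.2 0 0 0; 0 15.4 0 3.2 0 0 0' 35
```

```text
t: 7.85
eef_pos: [0.6232, 0.2358, 0.2576]
ee_rot: [-3.13, -0.002, -1.569]
force: [4.6, -0.3, 3.9]
width: 0.0189
```

```bash
python3 -m inch '0.5 0 0 0 0 0 0; 0.6 0 0 0 0 0 0; 0.6 0 0 0 0 0 0; 0.6 0 0 3 0 0 0; 0.6 0 0 7 0 0 0; 0.6 -3 0 8 0 0 0; 0.6 -9 0 8 0 0 0; 0.6 -15 0 7 0 0 0; 0.6 -20 0 7 0 0 0; 0.6 -22 0 7 0 0 0; 0.6 -22 0 7 0 0 0' 20
python3 - <<'E'
from h import *
f=grab_frame('wrist'); save(f,'w2.png'); print('cam',ray(f,0,0)[0])
for n,z in dict(cup0_mid=.08,cup1_mid=.08,cup2_mid=.08,iron=0,iron_handle=.25).items():
    for r in pinpoint('wrist',n)[:3]: u,v=r['location']; print(n,round(r['p'],2),np.round([u,v]),atz(f,u,v,z).round(3))
f=grab_frame('top')
for n,z in dict(cup0_mid=.08,cup1_mid=.08,cup2_mid=.08,tub=0,lid_grip=.031,lid_far=.017,lid_near=.017).items():
    for r in pinpoint('top',n)[:3]: u,v=r['location']; print('top',n,round(r['p'],2),np.round([u,v]),atz(f,u,v,z).round(3))
E
```

```text
t: 9.22
eef_pos: [0.4022, 0.2358, 0.3287]
ee_rot: [-3.128, -0.0, -1.567]
force: [0.5, 0.7, 1.3]
width: 0.0531
cam [0.48078621 0.23606785 0.48863377]
cup0_mid 0.96 [186.  95.] [0.498 0.333 0.08 ]
cup1_mid 0.68 [272.  97.] [0.496 0.235 0.08 ]
cup2_mid 0.68 [353.  96.] [0.497 0.142 0.08 ]
top cup0_mid 0.69 [241. 225.] [0.492 0.14  0.08 ]
top cup1_mid 0.73 [215. 225.] [0.492 0.223 0.08 ]
top cup2_mid 0.69 [240. 224.] [0.496 0.143 0.08 ]
top tub 0.85 [380. 216.] [ 0.523 -0.321  0.   ]
top lid_grip 0.71 [303. 218.] [ 0.517 -0.06   0.031]
top lid_near 0.91 [304. 243.] [ 0.436 -0.062  0.017]
```

View pics/w2.png

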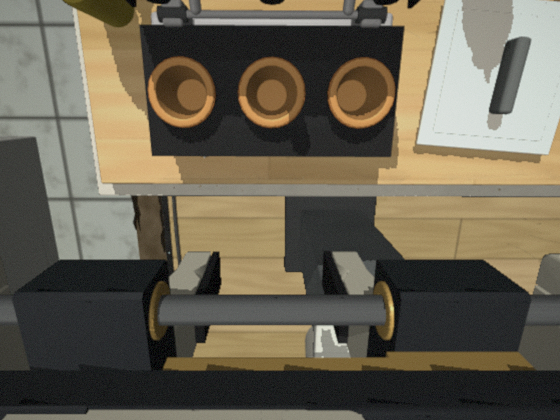

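The picture shows the open iron with three cups, rims centred near (181,92), (272,92) and (361,93). The cover is well back and the lid is at the right. I'll measure the rims with region fits.

```bash
cat >> h.py <<'E'
def rims(cam,z,name='cup0_mid',n=4):
    f=grab_frame(cam); out=[]
    for r in regions_of(cam,name)[:n]:
        m=r['pixels'].astype(np.uint8); c=max(cv2.findContours(m,0,1)[0],key=cv2.contourArea)[:,0]
        w=np.array([atz(f,u,v,z)[:2] for u,v in c]).astype(np.float32)
        (x,y),R=cv2.minEnclosingCircle(w); print(cam,round(r['p'],2),'centre',round(x,4),round(y,4),'R',round(R,4),c.mean(0).round())
    return f
E
python3 -c "
from h import *
rims('wrist',.11)"
```

```text
wrist 0.92 centre 0.4994 0.3309 R 0.0362 [181.  92.]
```

```bash
python3 -m inch '0.3 5 5 -2 -5 0 0; 0.3 9.7 10 -6 -9.5 0.8 0; 0.3 9.7 12.4 -11 -9.5 0.8 0; 0.3 9.7 12.4 -16 -9.5 0.8 0; 0.3 9.7 12.4 -18 -9.5 0.8 0;0.3 9.7 12.4 -18 -9.5 0.8 0;0.3 9.7 12.4 -18 -9.5 0.8 0' 20
python3 - <<'E'
from h import *
f=grab_frame('wrist'); save(f,'w3.png')
s=telemetry.get_state(); print(np.round(s['eef_pos'],4),np.round(s['ee_rot'],3))
E
```

```text
t: 10.9
eef_pos: [0.5009, 0.3605, 0.1491]
ee_rot: [3.141, -0.166, -1.568]
force: [-0.3, 0.4, -0.2]
width: 0.0263
[0.5009 0.3606 0.1495] [ 3.141 -0.166 -1.568]
```

View pics/w3.png

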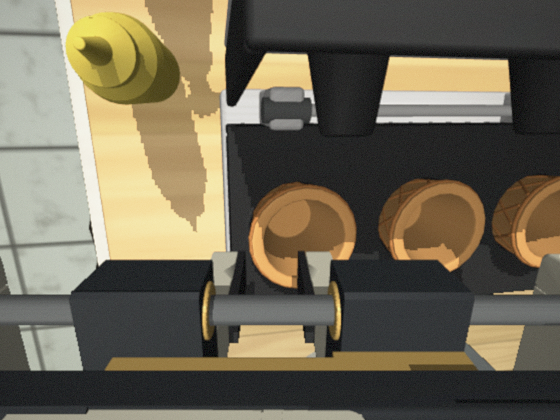

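The fingers straddle the left wall of cup0 (rim about (303,235)) and the punches are clear, so I'll descend and grip.

```bash
python3 -m inch '0.3 -0.1 -0.1 -2 0 0 0; 0.3 -0.1 -0.1 -4 0 0 0; 0.3 -0.1 -0.1 -5.4 0 0 0; 0.3 -0.1 -0.1 -5.4 0 0 0; 0 -0.1 -0.1 -5.4 0 0 0; 0 -0.1 -0.1 -5.4 0 0 0; 0 -0.1 -0.1 -5.4 0 0 0; 0 -0.1 -0.1 -5.4 0 0 0; 0 -0.1 -0.1 -5.4 0 0 0' 12
```

```text
t: 12.08
eef_pos: [0.5002, 0.36, 0.0963]
ee_rot: [-3.141, -0.165, -1.568]
force: [-1.8, 0.6, 6.1]
width: 0.0094
```

```bash
python3 -m inch '0 0 0 0.5 0 0 0; 0 0 0 2 0 0 0; 0 0 0 5 0 0 0; 0 0 0 8 0 0 0; 0 0 0 11 0 0 0; 0 0 0 12 0 0 0;0 0 0 12 0 0 0' 12
python3 - <<'E'
from h import *
f=grab_frame('top'); save(f,'t2.png',(100,130,480,280),2)
r=regions_of('top','tub')
for k in r[:3]: print(k['p'],k['bbox'])
for n in('tub',):
  for c in('top','scene'):
    f=grab_frame(c)
    for r in pinpoint(c,n)[:2]: u,v=r['location']; print(c,n,round(r['p'],2),np.round([u,v]),atz(f,u,v,0).round(3))
E
```

```text
t: 12.95
eef_pos: [0.5002, 0.3602, 0.2169]
ee_rot: [-3.141, -0.163, -1.568]
force: [-0.1, 0.1, -0.5]
width: 0.0092
0.67 [355.1, 184.3, 418.2, 253.4]
top tub 0.92 [382. 218.] [ 0.517 -0.324  0.   ]
top tub 0.28 [304. 193.] [ 0.606 -0.069  0.   ]
scene tub 0.64 [357. 319.] [ 0.516 -0.318  0.   ]
scene tub 0.27 [313. 242.] [ 0.612 -0.069  0.   ]
```

View pics/t2.png

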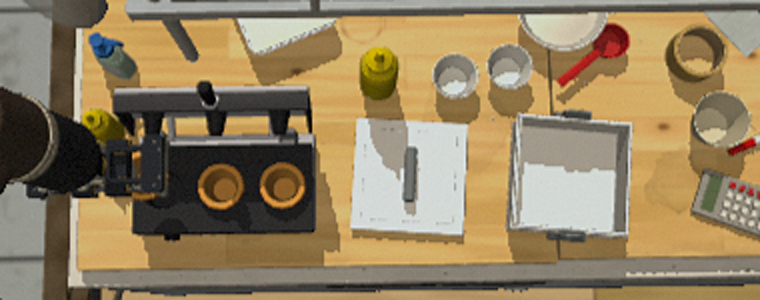

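The top crop shows the lifted cup in the gripper, two cups left in the iron, and the lid and tub undisturbed. The tub's rim corners are at about (357.5,187), (416,189), (354,245.5) and (414,249.5) in the full frame.

```bash
python3 - <<'E'
from h import *
f=grab_frame('top')
P=[atz(f,u,v,.08)[:2] for u,v in((357.5,187),(416,189),(354,245.5),(414,249.5))]
print(np.round(P,3),'centre',np.mean(P,0).round(4)); d=P[0]+P[1]-P[2]-P[3]; print('yaw',np.arctan2(d[1],d[0]))
d=P[0]+P[2]-P[1]-P[3]; print('yaw',np.arctan2(-d[0],d[1]))
# white interior / rim segmentation
E
```

```text
[[ 0.608 -0.235]
 [ 0.599 -0.422]
 [ 0.421 -0.216]
 [ 0.405 -0.404]] centre [ 0.5082 -0.3191]
yaw -0.0970169971089066
yaw -0.06631013177634298
```

```bash
python3 -m inch '0 -2 -3 5 0 0 0; 0 -5 -8 9 0 0 0; 0 -8 -14 11 0 0 0; 0 -8 -20 11 0 0 0; 0 -8 -26 11 0 0 0; 0 -8 -32 11 0 0 0; 0 -8 -38 11 0 0 0; 0 -8 -44 11 0 0 0; 0 -8 -50 11 0 0 0; 0 -8 -56 11 0 0 0; 0 -8 -62 11 0 0 0; 0 -8 -68 11 0 0 0' 12
python3 -m inch '0 0 0 0 0 0 0;0 0 0 0 0 0 0;0 0 0 0 0 0 0;0 0 0 0 0 0 0'
python3 - <<'E'
from h import *
f=grab_frame('wrist'); save(f,'w4.png'); np.save('w4.npy',f,allow_pickle=True)
for r in pinpoint('wrist','tub')[:2]: u,v=r['location']; print(round(r['p'],2),np.round([u,v]),atz(f,u,v,0).round(3))
E
```

```text
t: 14.8
eef_pos: [0.4195, -0.3223, 0.3255]
ee_rot: [3.141, -0.166, -1.568]
force: [1.5, 1.9, 0.7]
width: 0.0094
t: 15.3
eef_pos: [0.42, -0.3212, 0.3258]
ee_rot: [-3.141, -0.166, -1.566]
force: [0.3, -0.1, -0.4]
width: 0.0091
0.84 [232.  96.] [ 0.513 -0.323  0.   ]
```

View pics/w4.png

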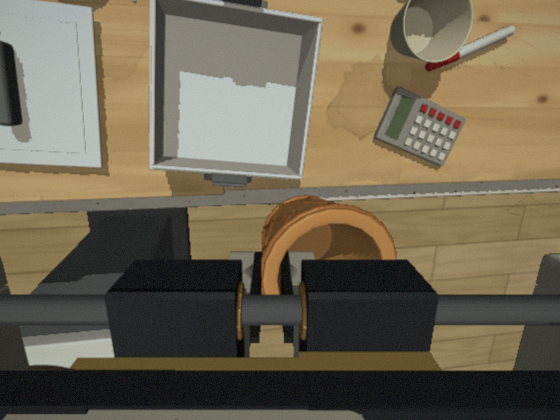

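The tub's rim corners are at BL (150,169), BR (302,180), TR (322,20), and the cup hangs from its +y wall. From this I can compute the drop points.

```bash
python3 - <<'E'
from h import *
f=np.load('w4.npy',allow_pickle=True).item()
BL,BR,TR=[atz(f,u,v,.08)[:2] for u,v in((150,169),(302,180),(322,20))]
print(BL,BR,TR,np.linalg.norm(BR-BL),np.linalg.norm(TR-BR)); c=(BL+TR)/2; print('c',c)
e=BL-BR; y1=np.arctan2(-e[0],e[1]); e=TR-BR; y2=np.arctan2(e[1],e[0]); print(y1,y2); a=(y1+y2)/2
R=np.array([[np.cos(a),-np.sin(a)],[np.sin(a),np.cos(a)]])
for p in((-.043,-.044),(.043,.044),(.043,-.044)): print(p,(c+R@p).round(4))
E
```

```text
[ 0.43076044 -0.2212931 ] [ 0.4122627  -0.40197977] [ 0.59170972 -0.4189517 ] 0.18163104823998347 0.18024782977322987
c [ 0.51123508 -0.3201224 ]
-0.1020193105960988 -0.09429857709581654
(-0.043, -0.044) [ 0.4641 -0.3597]
(0.043, 0.044) [ 0.5583 -0.2805]
(0.043, -0.044) [ 0.5497 -0.3681]
```

```bash
python3 -m inch '0 4.5 -1 -5 0 0 0; 0 4.5 -1 -10 0 0 0; 0 4.5 -1 -15 0 0 0; 0 4.5 -1 -19 0 0 0; 0 4.5 -1 -22 0 0 0; 0 4.5 -1 -25 0 0 0; 0 4.5 -1 -26.5 0 0 0; 0 4.5 -1 -27.2 0 0 0; 0 4.5 -1 -27.2 0 0 0; 0 4.5 -1 -27.2 0 0 0' 12
```

```text
t: 16.65
eef_pos: [0.4656, -0.3315, 0.0546]
ee_rot: [-3.14, -0.167, -1.566]
force: [-0.0, -0.3, -0.9]
width: 0.0095
```

```bash
python3 -m inch '0 0 0 -0.3 0 0 0; 0 0 0 -0.4 0 0 0; 0.15 0 0 -0.4 0 0 0; 0.25 0 0 -0.4 0 0 0; 0.25 0 0 -0.4 0 0 0; 0.25 0 0.2 1 0 0 0; 0.25 0 0.5 3 0 0 0; 0.25 0 0.8 6 0 0 0; 0.25 0 0.8 12 4 0 0; 0.25 -2 0.8 18 10 0 0; 0.25 -5 0.8 24 19 0 0; 0.25 -5 0.8 27 19 0 0' 12
python3 - <<'E'
from h import *
f=rims('wrist',.064); save(f,'w5.png')
E
```

```text
t: 18.15
eef_pos: [0.4147, -0.3254, 0.3292]
ee_rot: [-3.133, 0.166, -1.568]
force: [-0.5, 0.2, -1.1]
width: 0.0216
wrist 0.61 centre 0.4667 -0.3595 R 0.036 [336. 132.]
```

View pics/w5.png

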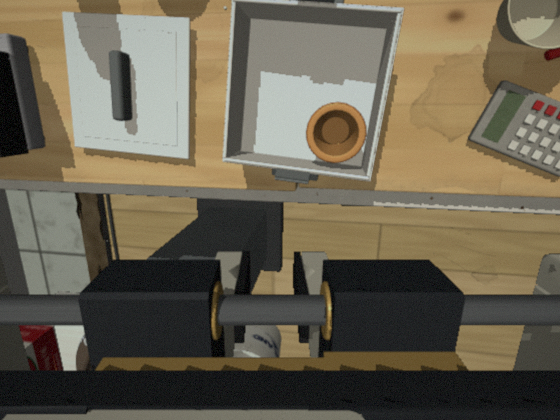

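Cup0 stands upright in the tub's near right corner at (336,132), within 3 mm of plan. Next is cup2.

```bash
python3 -m inch '0.3 0 6 0 0 0 0; 0.3 0 12 0 0 0 0; 0.3 0 18 0 0 0 0; 0.3 0 24 0 0 0 0; 0.3 0 30 0 0 0 0; 0.3 0 36 0 0 0 0; 0.3 0 42 0 0 0 0; 0.3 0 45 0 0 0 0; 0.3 0 45 0 0 0 0; 0.3 0 45 0 0 0 0'
python3 - <<'E'
from h import *
f=rims('wrist',.11,'cup2_mid'); rims('wrist',.11,'cup1_mid')
E
```

```text
t: 19.5
eef_pos: [0.4156, 0.1246, 0.3306]
ee_rot: [-3.13, 0.161, -1.565]
force: [-0.6, 0.9, 1.5]
width: 0.0261
wrist 0.63 centre 0.6046 0.3931 R 0.04 [68.  9.]
wrist 0.57 centre 0.4994 0.139 R 0.0361 [292. 104.]
wrist 0.6 centre 0.4989 0.233 R 0.0378 [206. 104.]
```

```bash
python3 -m inch '0.3 4 -1.4 -4 0.3 0.6 0; 0.3 8.4 -1.4 -9 0.3 0.6 0; 0.3 8.4 -1.4 -14 0.3 0.6 0; 0.3 8.4 -1.4 -18 0.3 0.6 0; 0.3 8.4 -1.4 -20 0.3 0.6 0; 0.3 8.4 -1.4 -22 0.3 0.6 0; 0.3 8.4 -1.4 -23.4 0.3 0.6 0; 0.3 8.4 -1.4 -23.4 0.3 0.6 0; 0 8.4 -1.4 -23.4 0.3 0.6 0; 0 8.4 -1.4 -23.4 0.3 0.6 0; 0 8.4 -1.4 -23.4 0.3 0.6 0; 0 8.4 -1.4 -23.4 0.3 0.6 0' 12
python3 -m inch '0 0 0 0 0 0 0; 0 0 0 0.5 0 0 0; 0 0 0 2 0 0 0; 0 0 0 5 0 0 0; 0 0 0 8 0 0 0; 0 0 0 12 0 0 0; 0 0 0 16 0 0 0;0 0 0 16 0 0 0'
```

```text
t: 21.2
eef_pos: [0.5007, 0.1102, 0.0973]
ee_rot: [-3.139, 0.167, -1.569]
force: [-1.8, 0.4, 5.6]
width: 0.0094
t: 22.2
eef_pos: [0.5024, 0.1104, 0.2619]
ee_rot: [-3.132, 0.169, -1.567]
force: [-0.3, -0.0, -1.5]
width: 0.0094
```

```bash
python3 -m inch '0 0 -6 0 0 0 0; 0 0 -12 0 0 0 0; 0 0 -18 0 0 0 0; 0 0 -24 0 0 0 0; 0 0 -30 0 0 0 0; 0 2 -36 0 0 0 0; 0 4 -40 0 0 0 0; 0 5.6 -41.9 0 0 0 0; 0 5.6 -41.9 -5 0 0 0; 0 5.6 -41.9 -10 0 0 0;0 5.6 -41.9 -13 0 0 0; 0 5.6 -41.9 -13 0 0 0'
python3 - <<'E'
from h import *
f=grab_frame('wrist'); save(f,'w6.png')
s=telemetry.get_state(); print(np.round(s['eef_pos'],4),np.round(s['ee_rot'],3),s['width'])
E
```

```text
t: 23.7
eef_pos: [0.5565, -0.3079, 0.1291]
ee_rot: [-3.138, 0.171, -1.569]
force: [-0.1, 0.0, 0.4]
width: 0.0093
[ 0.5578 -0.3086  0.1314] [-3.135  0.169 -1.568] 0.00921204085460458
```

View pics/w6.png

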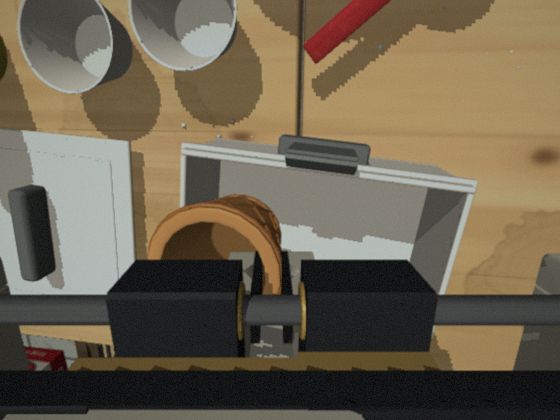

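Cup2 hangs over the tub's far left corner and the far catch is at (325,152), so I'll lower it with a 2 mm nudge inward.

```bash
python3 -m inch '0 0 -0.2 -3 0 0 0; 0 0 -0.2 -5 0 0 0; 0 0 -0.2 -6.8 0 0 0; 0 0 -0.2 -7.6 0 0 0; 0 0 -0.2 -8 0 0 0; 0 0 -0.2 -8 0 0 0'
```

```text
t: 24.5
eef_pos: [0.5583, -0.3109, 0.0519]
ee_rot: [-3.134, 0.169, -1.568]
force: [-0.5, 0.1, -1.1]
width: 0.0093
```

```bash
python3 -m inch '0.15 0 0 0 0 0 0; 0.2 0 0 0 0 0 0; 0.2 0 0 0 0 0 0; 0.2 0 -0.2 1 0 0 0; 0.2 0 -0.5 3 0 0 0; 0.2 0 -0.6 8 0 0 0; 0.2 0 -0.6 14 0 0 0; 0.2 -6 3 19 0 0 0; 0.2 -12 9 25 0 0 0; 0.2 -14 15 27 0 0 0; 0.2 -14 15 27 0 0 0'
python3 - <<'E'
from h import *
s=telemetry.get_state(); print(np.round(s['q'],2),np.round(s['eef_pos'],3))
f=rims('wrist',.064); rims('wrist',.064,'cup2_mid'); save(f,'w7.png')
E
```

```text
t: 25.88
eef_pos: [0.4174, -0.1608, 0.3233]
ee_rot: [-3.132, 0.169, -1.568]
force: [1.2, 1.7, 1.1]
width: 0.0175
[-0.08 -0.04 -0.19 -0.17 -1.42  1.68] [ 0.417 -0.161  0.323]
wrist 0.91 centre 0.4672 -0.3548 R 0.0402 [484. 136.]
wrist 0.66 centre 0.5595 -0.2824 R 0.0366 [425.  51.]
```

View pics/w7.png

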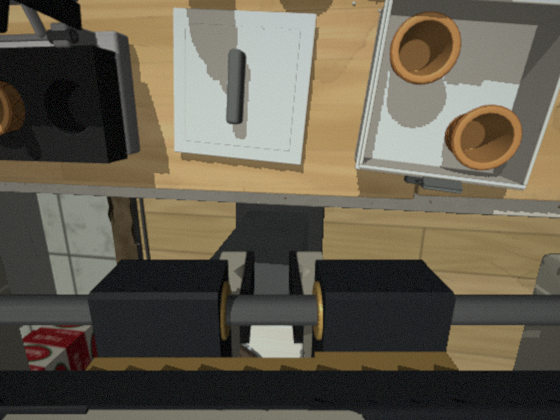

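Both cups stand in opposite corners, at (425,48) and (484,136). Next is cup1.

```bash
python3 -m inch '0.3 0 6 0 0 0 0; 0.3 0 12 0 -5 0 0; 0.3 0 18 0 -10 0 0; 0.3 0 24 0 -15 0 0; 0.3 0 30 0 -19 0 0; 0.3 0 36 0 -19 0 0; 0.3 0 41 0 -19 0 0; 0.3 0 41 0 -19 0 0; 0.3 0 41 0 -19 0 0'
python3 - <<'E'
from h import *
f=rims('wrist',.11,'cup1_mid'); rims('wrist',.11,'cup0_mid')
s=telemetry.get_state(); print(np.round(s['eef_pos'],4))
E
```

```text
t: 27.2
eef_pos: [0.4189, 0.2488, 0.3223]
ee_rot: [-3.133, -0.166, -1.565]
force: [0.1, -0.6, -0.2]
width: 0.0261
[0.4189 0.2478 0.3237]
```

```bash
python3 - <<'E'
from h import *
f=grab_frame('wrist'); save(f,'w8.png')
for n in('cup1_mid','cup0_mid','cup2_mid'):
    for r in pinpoint('wrist',n)[:2]: u,v=r['location']; print(n,round(r['p'],2),np.round([u,v]),atz(f,u,v,.08).round(3))
    for r in regions_of('wrist',n)[:2]: print(n,r['p'],r['bbox'])
hsv=cv2.cvtColor(f['pixels'],cv2.COLOR_RGB2HSV); m=cv2.inRange(hsv,(5,110,60),(18,255,230))
m=cv2.morphologyEx(m,cv2.MORPH_OPEN,np.ones((3,3)))
for c in cv2.findContours(m,0,1)[0]:
    if cv2.contourArea(c)>1500:
        w=np.array([atz(f,u,v,.11)[:2] for u,v in c[:,0]],np.float32); print(cv2.boundingRect(c),cv2.minEnclosingCircle(w))
E
```

```text
cup1_mid 0.85 [247. 112.] [0.495 0.236 0.08 ]
cup1_mid 0.51 [441. 150.] [ 0.448 -0.017  0.08 ]
cup1_mid 0.7 [216.5, 71.9, 285.3, 140.5]
cup1_mid 0.45 [522.5, 31.5, 558.8, 156.3]
cup0_mid 0.44 [523.6, 31.6, 559.6, 159.1]
(215, 72, 68, 72) ((0.49885979294776917, 0.23623187839984894), 0.03636057674884796)
```

```bash
python3 -m inch '0.3 4 1.6 -4 0 0.4 0; 0.3 8.1 1.6 -9 0 0.4 0; 0.3 8.1 1.6 -14 0 0.4 0; 0.3 8.1 1.6 -18 0 0.4 0; 0.3 8.1 1.6 -20 0 0.4 0; 0.3 8.1 1.6 -22 0 0.4 0; 0.3 8.1 1.6 -22.7 0 0.4 0; 0.3 8.1 1.6 -22.7 0 0.4 0; 0 8.1 1.6 -22.7 0 0.4 0; 0 8.1 1.6 -22.7 0 0.4 0; 0 8.1 1.6 -22.7 0 0.4 0; 0 8.1 1.6 -22.7 0 0.4 0' 12
python3 -m inch '0 0 0 0 0 0 0; 0 0 0 0.5 0 0 0; 0 0 0 2 0 0 0; 0 0 0 5 0 0 0; 0 0 0 8 0 0 0; 0 0 0 12 0 0 0; 0 0 0 16 0 0 0;0 0 0 16 0 0 0'
```

```text
t: 29.25
eef_pos: [0.4999, 0.265, 0.0975]
ee_rot: [-3.137, -0.162, -1.564]
force: [-0.9, 0.4, 4.8]
width: 0.0094
t: 30.25
eef_pos: [0.5013, 0.2661, 0.262]
ee_rot: [-3.132, -0.157, -1.564]
force: [-0.2, -0.0, -1.5]
width: 0.0094
```

```bash
python3 -m inch '0 0 -6 0 0 0 0; 0 0 -12 0 0 0 0; 0 0 -18 0 0 0 0; 0 0 -24 0 0 0 6; 0 0 -30 0 0 0 12; 0 0 -36 0 0 0 18; 0 1 -42 0 0 0 24; 0 2 -48 0 0 0 30; 0 3 -54 0 0 0 30; 0 3.5 -60 0 0 0 30;0 3.5 -60.9 0 0 0 30; 0 3.5 -60.9 0 0 0 30'
python3 -m inch '0 0 0 0 0 0 0;0 0 0 0 0 0 0;0 0 0 0 0 0 0'
```

```text
t: 31.75
eef_pos: [0.5356, -0.3433, 0.2613]
ee_rot: [-3.133, -0.156, -1.043]
force: [0.4, 0.1, -0.1]
width: 0.0096
t: 32.12
eef_pos: [0.5359, -0.3424, 0.2616]
ee_rot: [-3.132, -0.156, -1.041]
force: [-0.2, -0.5, -0.8]
width: 0.0098
```

```bash
python3 -m inch '0 0 0 -5 0 0 0; 0 0 0 -10 0 0 0; 0 0 0 -13 0 0 0; 0 0 0 -16 0 0 0; 0 0 0 -18 0 0 0; 0 0 0 -19.5 0 0 0; 0 0 0 -20.5 0 0 0; 0 0 0 -20.9 0 0 0; 0 0 0 -20.9 0 0 0'
```

```text
t: 33.25
eef_pos: [0.536, -0.3425, 0.0529]
ee_rot: [-3.132, -0.157, -1.041]
force: [0.9, 0.3, -0.6]
width: 0.0093
```

```bash
python3 -m inch '0 0 0 -0.1 0 0 0; 0.15 0 0 -0.1 0 0 0; 0.2 0 0 -0.1 0 0 0; 0.2 0 0 -0.1 0 0 0; 0.2 -0.1 0.2 1 0 0 0; 0.2 -0.3 0.4 3 0 0 0; 0.2 -0.4 0.6 8 0 0 0; 0.2 -0.4 0.6 14 3 0.8 -10; 0.2 -4 3 20 6 1.6 -20; 0.2 -9 5 26 9 2.4 -30; 0.2 -11 8 28 9 2.4 -30; 0.2 -11 8 28 9 2.4 -30'
python3 - <<'E'
from h import *
f=grab_frame('wrist'); save(f,'w9.png')
for n in('cup0_mid','cup1_mid','cup2_mid'): rims('wrist',.064,n)
s=telemetry.get_state(); print(np.round(s['eef_pos'],4),np.round(s['ee_rot'],3))
E
```

```text
t: 34.75
eef_pos: [0.4253, -0.2618, 0.3381]
ee_rot: [-3.123, 0.002, -1.565]
force: [0.8, 0.1, 0.2]
width: 0.0175
wrist 0.68 centre 0.4671 -0.3593 R 0.0366 [349. 142.]
wrist 0.75 centre 0.5507 -0.3664 R 0.0366 [361.  69.]
wrist 0.86 centre 0.56 -0.2834 R 0.0361 [291.  60.]
wrist 0.56 centre 0.5139 -0.3219 R 0.1327 [322.  93.]
[ 0.4262 -0.2626  0.3315] [-3.134  0.005 -1.566]
```

View pics/w9.png

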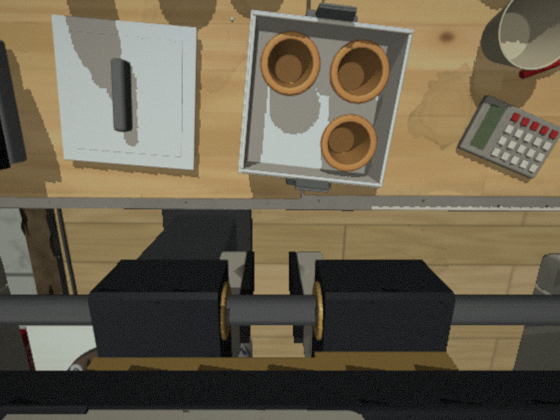

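All three cups stand upright inside the tub, with rims at (291,62), (359,71) and (349,141). The lid lies at left, its rib running from (120,60) to (122,130). Next I'll compute the lid and tub poses.

```bash
python3 - <<'E'
from h import *
f=grab_frame('wrist')
def quad(pts,z):
    TL,TR,BL,BR=[atz(f,u,v,z)[:2] for u,v in pts]
    a=TL-BL+TR-BR; b=TL-TR+BL-BR
    print('c',((TL+TR+BL+BR)/4).round(4),'yaw',np.arctan2(a[1],a[0]).round(3),np.arctan2(-b[0],b[1]).round(3),'size',np.linalg.norm(a)/2,np.linalg.norm(b)/2)
quad([(251,13),(411,30),(242,176),(384,187)],.08)
quad([(53,17),(196,27),(65,161),(195,170)],.017)
for n,z in dict(lid_grip=.031,lid_far=.017,lid_near=.017,tub=0).items():
    for r in pinpoint('wrist',n)[:2]: u,v=r['location']; print(n,round(r['p'],2),np.round([u,v]),atz(f,u,v,z).round(4))
# rib top via dark pixels
im=cv2.cvtColor(f['pixels'],cv2.COLOR_RGB2GRAY); m=np.zeros_like(im); m[40:150,95:150]=(im[40:150,95:150]<110)
ys,xs=np.nonzero(m); print(xs.min(),xs.max(),ys.min(),ys.max())
w=np.array([atz(f,u,v,.045)[:2] for u,v in zip(xs,ys)],np.float32); print(cv2.minAreaRect(w))
E
```

```text
c [ 0.508  -0.3202] yaw -0.071 -0.082 size 0.1779866810250043 0.17646899393660878
c [ 0.5186 -0.069 ] yaw -0.078 -0.062 size 0.18220066286308303 0.18129263351344935
lid_grip 0.85 [116.  92.] [ 0.525  -0.0604  0.031 ]
lid_far 0.62 [120.  29.] [ 0.6016 -0.0687  0.017 ]
lid_near 0.62 [126. 158.] [ 0.4386 -0.0577  0.017 ]
tub 0.66 [312. 103.] [ 0.513  -0.3179  0.    ]
107 130 55 130
((0.5228195190429688, -0.07006558775901794), (0.025710541754961014, 0.08905389904975891), 85.73527526855469)
```

```bash
python3 -m inch '0.6 0 6 0 0 0 0; 0.6 0.5 12 0 0 0 0; 0.6 1 19.5 0 0 0 0; 0.6 1 19.5 0 0 0 0; 0.6 1 19.5 0 0 0 0; 0.6 1 19.5 0 0 0 0'
cat >> h.py <<'E'
def sqr(cam,name,z):
    f=grab_frame(cam)
    for r in regions_of(cam,name)[:3]:
        c=max(cv2.findContours(r['pixels'].astype(np.uint8),0,1)[0],key=cv2.contourArea)[:,0]
        w=np.array([atz(f,u,v,z)[:2] for u,v in c],np.float32); (x,y),s,a=cv2.minAreaRect(w)
        print(name,round(r['p'],2),'c',round(x,4),round(y,4),'size',np.round(s,4),'ang',round(a,2))
    return f
E
python3 - <<'E'
from h import *
f=sqr('wrist','lid_grip',.017); sqr('wrist','lid_far',.017)
for n,z in dict(lid_grip=.031,lid_far=.017,lid_near=.017).items():
    for r in pinpoint('wrist',n)[:2]: u,v=r['location']; print(n,round(r['p'],2),np.round([u,v]),atz(f,u,v,z).round(4))
im=cv2.cvtColor(f['pixels'],cv2.COLOR_RGB2GRAY); r=proj(f,(.521,-.066,.045)).astype(int); x0,y0=r[0]-30,r[1]-65
s=im[y0:y0+130,x0:x0+60]; ys,xs=np.nonzero(s<110); w=np.array([atz(f,u+x0,v+y0,.04)[:2] for u,v in zip(xs,ys)],np.float32); print(cv2.minAreaRect(w))
st=telemetry.get_state(); print(st['eef_pos'],st['ee_rot']); save(f,'w10.png')
E
```

```text
t: 36.1
eef_pos: [0.4362, -0.0684, 0.3322]
ee_rot: [-3.132, 0.004, -1.567]
force: [0.4, 0.4, 0.6]
width: 0.0528
lid_grip 0.92 c 0.5234 -0.0644 size [0.1873 0.188 ] ang 85.75
lid_far 0.8 c 0.5236 -0.0645 size [0.1864 0.1867] ang 85.3
lid_grip 0.59 [264. 100.] [ 0.5269 -0.0585  0.031 ]
lid_far 0.82 [276.  41.] [ 0.5991 -0.0725  0.017 ]
lid_near 0.8 [263. 166.] [ 0.4382 -0.0554  0.017 ]
((0.5223164558410645, -0.06447305530309677), (0.018444174900650978, 0.0893607884645462), 85.65325164794922)
[ 0.43611329 -0.06819942  0.33224329] [-3.13232154  0.00421764 -1.56735073]
```

View pics/w10.png

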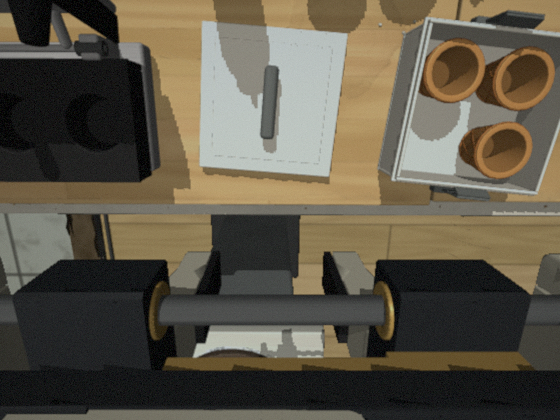

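The lid is square in view with its rib at (269,102), and the cups still stand at right. I'll grip the rib.

```bash
python3 -m inch '0.6 4 0.4 -4 0 0.5 -4.3; 0.6 8.7 0.4 -9 0 0.5 -4.3; 0.6 8.7 0.4 -14 0 0.5 -4.3; 0.6 8.7 0.4 -20 0 0.5 -4.3; 0.6 8.7 0.4 -25 0 0.5 -4.3; 0.6 8.7 0.4 -29 0 0.5 -4.3; 0.6 8.7 0.4 -30.9 0 0.5 -4.3; 0.6 8.7 0.4 -30.9 0 0.5 -4.3; 0 8.7 0.4 -30.9 0 0.5 -4.3; 0 8.7 0.4 -30.9 0 0.5 -4.3; 0 8.7 0.4 -30.9 0 0.5 -4.3; 0 8.7 0.4 -30.9 0 0.5 -4.3' 40
python3 -m inch '0 0 0 0 0 0 0;0 0 0 0 0 0 0;0 0 0 0 0 0 0;0 0 0 0 0 0 0'
```

```text
t: 37.95
eef_pos: [0.5234, -0.0641, 0.0238]
ee_rot: [-3.14, 0.004, -1.642]
force: [-0.8, 0.1, -0.1]
width: 0.0179
t: 38.45
eef_pos: [0.5233, -0.0641, 0.0238]
ee_rot: [-3.14, 0.004, -1.642]
force: [-0.6, 0.9, 1.5]
width: 0.0176
```

```bash
cat > tubfit.py <<'E'
from h import *
from scipy.optimize import least_squares
def fit(f,c0=(.511,-.320),a0=-.09,h=.09,z=.08):
    hsv=cv2.GaussianBlur(cv2.cvtColor(f['pixels'],cv2.COLOR_RGB2HSV),(3,3),0); S=hsv[...,1].astype(float)
    P=[];I=[]
    R=lambda a:np.array([[np.cos(a),-np.sin(a)],[np.sin(a),np.cos(a)]])
    for side in range(4):
        n=np.array([(1,0),(0,1),(-1,0),(0,-1)][side]); tdir=np.array([-n[1],n[0]])
        for s in np.r_[np.linspace(-.075,-.035,15),np.linspace(.035,.075,15)]:
            prof=[];ds=np.linspace(-.014,.014,57)
            for d in ds:
                u,v=proj(f,(*(np.array(c0)+R(a0)@(n*(h+d)+tdir*s)),z))
                if not(1<u<557 and 1<v<417): prof=None;break
                prof.append(cv2.getRectSubPix(S.astype(np.float32),(1,1),(float(u),float(v)))[0,0])
            if prof is None: continue
            g=np.gradient(np.array(prof)); k=g.argmax()
            if g[k]>3: P.append(np.array(c0)+R(a0)@(n*(h+ds[k])+tdir*s)); I.append(n)
    P=np.array(P);I=np.array(I)
    res=lambda p:((P-p[:2])@R(p[2])*I).sum(1)-h
    r=least_squares(res,[*c0,a0],loss='soft_l1',f_scale=.001); print('fit',r.x.round(4),'n',[int((I==k).all(1).sum()) for k in((1,0),(0,1),(-1,0),(0,-1))],'rms',np.sqrt(np.median(r.fun**2)).round(4)); return r.x
if __name__=='__main__':
    fit(np.load('w4.npy',allow_pickle=True).item()); 
    fit(grab_frame('top')); fit(grab_frame('scene'))
E
python3 tubfit.py
```

```text
fit [ 0.5113 -0.3196 -0.1008] n [5, 30, 30, 30] rms 0.0012
fit [ 0.5093 -0.3162 -0.135 ] n [30, 30, 30, 30] rms 0.0052
fit [ 0.5126 -0.3239 -0.1001] n [30, 30, 4, 30] rms 0.0039
```

```bash
python3 -m inch '0 0 0 2 0 0 0; 0 0 0 6 0 0 0; 0 0 0 11 0 0 0; 0 0 0 16 0 0 0; 0 0 -2 18 0 0 0; 0 0 -7 18 0 0 0; 0 -0.5 -13 18 0 0 0; 0 -1 -19 18 0 0 -1.6; 0 -1.1 -24 18 0 0 -1.6; 0 -1.1 -25.5 18 0 0 -1.6; 0 -1.1 -25.5 18 0 0 -1.6; 0 -1.1 -25.5 18 0 0 -1.6' 40
python3 -m inch '0 0 0 -2 0 0 0; 0 0 0 -5 0 0 0; 0 0 0 -7 0 0 0; 0 0 0 -8 0 0 0; 0 0 0 -8.5 0 0 0; 0 0 0 -8.5 0 0 0;0 0 0 -8.5 0 0 0'
python3 - <<'E'
from h import *
s=telemetry.get_state(); print(np.round(s['eef_pos'],4),np.round(s['ee_rot'],4),s['width'])
f=grab_frame('top');g=grab_frame('scene')
a=f['pixels'][165:270,335:435];b=g['pixels'][245:375,290:430]
cv2.imwrite('pics/tub1.png',np.hstack([cv2.resize(a,(400,420),interpolation=3),cv2.resize(b,(400,420),interpolation=3)])[...,::-1])
E
```

```text
t: 40.05
eef_pos: [0.5123, -0.3182, 0.2036]
ee_rot: [-3.14, 0.005, -1.67]
force: [-0.0, 1.0, -2.0]
width: 0.0177
t: 40.92
eef_pos: [0.5128, -0.3183, 0.1194]
ee_rot: [-3.139, 0.004, -1.67]
force: [0.2, -0.0, -1.1]
width: 0.0173
[ 0.5128 -0.3183  0.1194] [-3.1391  0.0043 -1.6697] 0.017349859204058356
```

View pics/tub1.png

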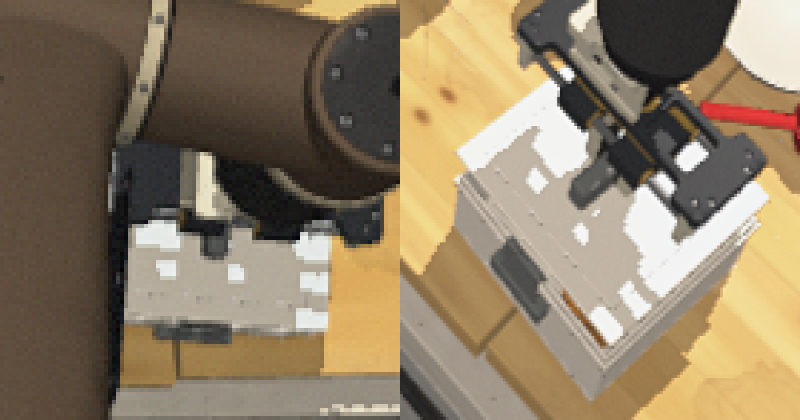

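The lid hangs squarely over the tub with a small even gap, and the near catch is free. I'll lower it and watch the force.

```bash
python3 -m inch '0 -0.1 -0.1 -0.5 0 0 0; 0 -0.1 -0.1 -1 0 0 0; 0 -0.1 -0.1 -1.3 0 0 0; 0 -0.1 -0.1 -1.6 0 0 0; 0 -0.1 -0.1 -1.6 0 0 0; 0 -0.1 -0.1 -1.6 0 0 0' 40
```

```text
t: 41.78
eef_pos: [0.5123, -0.3196, 0.1036]
ee_rot: [-3.138, 0.004, -1.67]
force: [2.7, -1.4, 0.9]
width: 0.0179
```

```bash
python3 -m inch '0 0 0 -0.2 0 0 0; 0 0 0 -0.4 0 0 0; 0 0 0 -0.6 0 0 0; 0 0 0 -0.6 0 0 0; 0 0 0 -0.6 0 0 0' 40
```

```text
t: 42.4
eef_pos: [0.5131, -0.3201, 0.0991]
ee_rot: [-3.136, 0.003, -1.669]
force: [0.3, -0.1, 10.6]
width: 0.0178
```

```bash
python3 -m inch '0 0 0 -0.2 0 0 0; 0 0 0 -0.4 0 0 0; 0 0 0 -0.5 0 0 0; 0 0 0 -0.5 0 0 0' 50
```

```text
t: 42.9
eef_pos: [0.5128, -0.3201, 0.0941]
ee_rot: [-3.136, 0.003, -1.669]
force: [0.4, -1.1, 3.4]
width: 0.0175
```

```bash
python3 -m inch '0 0 0 -0.2 0 0 0; 0 0 0 -0.4 0 0 0; 0 0 0 -0.6 0 0 0; 0 0 0 -0.6 0 0 0; 0 0 0 -0.6 0 0 0' 50
```

```text
t: 43.52
eef_pos: [0.512, -0.3198, 0.0917]
ee_rot: [-3.137, 0.002, -1.668]
force: [-10.6, 10.7, 36.9]
width: 0.0176
```

```bash
python3 -m inch '0 0 0 0.3 0 0 0; 0.4 0 0 0.3 0 0 0; 0.5 0 0 0.3 0 0 0; 0.5 0 0 0.3 0 0 0; 0.5 0 0 3 0 0 0; 0 0 0 7 0 0 0; 0 4 -0.4 7 0 0 0; 0 7.9 -0.8 5 0 0 0; 0 7.9 -0.8 2 0 0 0; 0 7.9 -0.8 0.3 0 0 0; 0 7.9 -0.8 0.3 0 0 0' 20
```

```text
t: 44.9
eef_pos: [0.5898, -0.3276, 0.0933]
ee_rot: [-3.14, 0.003, -1.668]
force: [0.0, -0.2, 1.5]
width: 0.0003
```

```bash
python3 -m inch '0 0 0 -0.4 0 0 0; 0 0 0 -0.8 0 0 0; 0 0 0 -1.1 0 0 0; 0 0 0 -1.1 0 0 0'
```

```text
t: 45.4
eef_pos: [0.5901, -0.3278, 0.0853]
ee_rot: [-3.138, 0.002, -1.667]
force: [-4.9, 4.3, 14.5]
width: 0.0005
```

Far end reads .0853 under 14.5 N, so it is home. Now the near end.

```bash
python3 -m inch '0 0 0 3 0 0 0; 0 0 0 6 0 0 0; 0 -5 0.5 6 0 0 0; 0 -10 1 6 0 0 0; 0 -15.8 1.6 5 0 0 0; 0 -15.8 1.6 2 0 0 0; 0 -15.8 1.6 0.8 0 0 0; 0 -15.8 1.6 0.3 0 0 0; 0 -15.8 1.6 -0.2 0 0 0; 0 -15.8 1.6 -0.2 0 0 0'
```

```text
t: 46.65
eef_pos: [0.4332, -0.312, 0.0852]
ee_rot: [-3.137, 0.001, -1.666]
force: [-5.3, 4.2, 16.0]
width: 0.0004
```

Both ends read home. Next I'll rise and shut the iron.

```bash
python3 -m inch '0 0 0 6 0 0 0; 0 0 0 12 0 0 0; 0 0 0 18 0 0 0; 0.6 0 2 24 0 0 5; 0.6 0 8 27 0 0 5; 0.6 0 14 28 0 0 5; 0.6 1 20 28 0 0 5.5; 0.6 2 26 28 0 0 5.5; 0.6 3 32 28 0 0 5.5; 0.6 4 38 28 0 0 5.5; 0.6 5 44 28 0 0 5.5; 0.6 6 50 28 0 0 5.5' 30
python3 -m inch '0.6 0 4.5 0 0 0 0; 0.6 0 4.5 0 0 0 0; 0.6 0 4.5 0 0 0 0'
python3 - <<'E'
from h import *
for c in('wrist','top','scene'):
  f=grab_frame(c)
  for r in pinpoint(c,'iron_handle')[:2]: u,v=r['location']; print(c,round(r['p'],2),np.round([u,v]),atz(f,u,v,.275).round(3))
E
```

```text
t: 48.15
eef_pos: [0.4934, 0.1905, 0.3661]
ee_rot: [-3.136, 0.002, -1.569]
force: [1.3, -0.3, -0.3]
width: 0.0529
t: 48.52
eef_pos: [0.4935, 0.2358, 0.3662]
ee_rot: [-3.136, 0.001, -1.569]
force: [-0.3, -0.2, -0.3]
width: 0.0524
wrist 0.79 [271.  53.] [0.609 0.236 0.275]
top 0.89 [201. 174.] [0.613 0.237 0.275]
scene 0.93 [242. 123.] [0.604 0.233 0.275]
```

```bash
python3 -m inch '0.6 4 0 0 0 0 0; 0.6 8 0 0 0 0 0; 0.6 12 0 0 0 0 0; 0.6 12.1 0 0 0 0 0; 0.6 12.1 0 -4 0 0 0; 0.6 12.1 0 -8 0 0 0; 0.6 12.1 0 -11 0 0 0; 0.6 12.1 0 -11 0 0 0; 0 12.1 0 -11 0 0 0; 0 12.1 0 -11 0 0 0; 0 12.1 0 -11 0 0 0; 0 12.1 0 -11 0 0 0' 35
python3 -m inch '0 0 0 0 0 0 0;0 0 0 0 0 0 0;0 0 0 0 0 0 0'
python3 - <<'E'
import numpy as np
f=lambda t:np.array([-(18.5*np.cos(t)-1.5*np.sin(t)),18.5*np.sin(t)+1.5*np.cos(t)])
for t in np.arange(1.69,-.05,-.1): print(round(t,2),(f(t)-f(1.69)).round(1))
E
```

```text
t: 50.32
eef_pos: [0.6148, 0.2359, 0.2572]
ee_rot: [-3.134, 0.005, -1.57]
force: [-1.6, -1.3, 3.9]
width: 0.0193
t: 50.7
eef_pos: [0.6148, 0.2359, 0.2573]
ee_rot: [-3.134, 0.005, -1.57]
force: [-0.7, 1.2, -0.1]
width: 0.0193
1.69 [0. 0.]
1.59 [-1.8  0.3]
1.49 [-3.7  0.4]
1.39 [-5.5  0.3]
1.29 [-7.4  0. ]
1.19 [-9.2 -0.5]
1.09 [-10.9  -1.1]
0.99 [-12.6  -1.9]
0.89 [-14.2  -2.9]
0.79 [-15.6  -4. ]
0.69 [-17.   -5.3]
0.59 [-18.2  -6.7]
0.49 [-19.3  -8.2]
0.39 [-20.2  -9.8]
0.29 [-21.  -11.5]
0.19 [-21.6 -13.2]
0.09 [-22. -15.]
-0.01 [-22.2 -16.9]
```

```bash
python3 -m inch '0 -1.8 0 0.3 0 0 0; 0 -3.7 0 0.4 0 0 0; 0 -5.5 0 0.3 0 0 0; 0 -7.4 0 0 0 0 0; 0 -9.2 0 -0.5 0 0 0; 0 -10.9 0 -1.1 0 0 0; 0 -12.6 0 -1.9 0 0 0; 0 -14.2 0 -2.9 0 0 0; 0 -15.6 0 -4 0 0 0; 0 -17 0 -5.3 0 0 0; 0 -17 0 -5.3 0 0 0'
```

```text
t: 52.08
eef_pos: [0.4427, 0.2361, 0.2057]
ee_rot: [-3.135, 0.006, -1.57]
force: [-16.9, 2.3, 16.5]
width: 0.0194
```

```bash
python3 -m inch '0 -1.4 0 -1.2 0 0 0; 0 -2.5 0 -2.7 0 0 0; 0 -3.4 0 -4.3 0 0 0; 0 -4.2 0 -6 0 0 0; 0 -4.8 0 -7.7 0 0 0; 0 -5.2 0 -9.5 0 0 0; 0 -5.2 0 -9.5 0 0 0' 25
```

```text
t: 52.95
eef_pos: [0.388, 0.2361, 0.1091]
ee_rot: [-3.139, 0.006, -1.571]
force: [-13.3, 7.5, -3.2]
width: 0.0193
```

```bash
python3 -m inch '0 -0.1 0 -0.8 0 0 0; 0 -0.1 0 -1.4 0 0 0; 0 -0.1 0 -1.8 0 0 0; 0 -0.1 0 -1.8 0 0 0'

```

```text
t: 53.45
eef_pos: [0.3846, 0.2361, 0.0902]
ee_rot: [3.141, 0.007, -1.572]
force: [-15.0, 7.0, -2.6]
width: 0.0189
```

```bash
python3 -m inch '0 0 0 -0.3 0 0 0; 0 0 0 -0.6 0 0 0; 0 0 0 -0.9 0 0 0; 0 0 0 -0.9 0 0 0'

```

```text
t: 53.95
eef_pos: [0.3833, 0.2362, 0.0807]
ee_rot: [3.139, 0.007, -1.573]
force: [-9.6, 5.2, -1.2]
width: 0.0191
```

```bash
python3 -m inch '0 0 0 -0.3 0 0 0; 0 0 0 -0.6 0 0 0; 0 0 0 -0.9 0 0 0; 0 0 0 -0.9 0 0 0'

```

```text
t: 54.45
eef_pos: [0.3826, 0.2362, 0.0717]
ee_rot: [3.138, 0.007, -1.573]
force: [-8.1, 3.1, 3.6]
width: 0.0193
```

```bash
python3 -m inch '0.5 0 0 0 0 0 0; 0.5 0 0 0 0 0 0; 0.5 0 0 0 0 0 0; 0.5 0 0 5 0 0 0; 0 0 0 8 0 0 0; 0 0 0 8 0 0 0; 0 0 0 8 0 0 0; 0 0 0 8 0 0 0; 0 0.5 0 8 0 0 0'
python3 - <<'E'
from h import *
f=grab_frame('scene'); save(f,'s2.png',(140,110,420,380),2)
for c in('scene','top','wrist'):
  f=grab_frame(c)
  for r in pinpoint(c,'iron_handle')[:2]: u,v=r['location']; print(c,round(r['p'],2),np.round([u,v]),atz(f,u,v,.101).round(3))
E
```

```text
t: 55.58
eef_pos: [0.3873, 0.2359, 0.151]
ee_rot: [3.137, 0.006, -1.573]
force: [0.2, -0.1, -0.3]
width: 0.002
scene 0.73 [190. 202.] [0.389 0.229 0.101]
scene 0.48 [222. 207.] [0.446 0.15  0.101]
wrist 0.86 [270. 227.] [0.391 0.237 0.101]
```

View pics/s2.png

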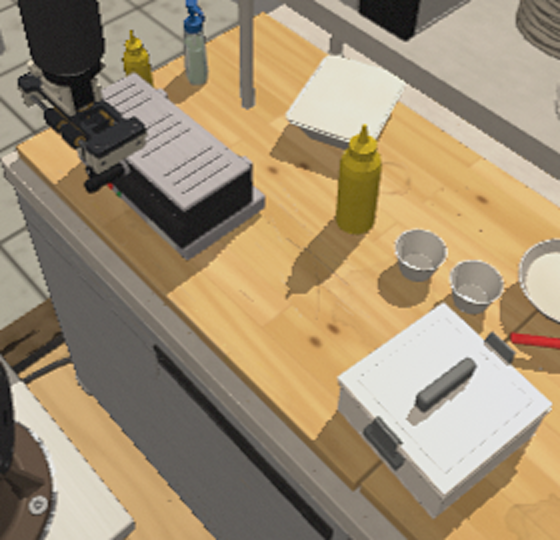

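The picture shows the cover down at (180,135), the lid seated on the tub under both catches, and both bottles standing. I'll probe the stem from above with shut fingers; it should read 111 mm when shut.

```bash
python3 -m inch '0 0.3 0 -1.5 0 0 0; 0 0.3 0 -3 0 0 0; 0 0.3 0 -3.7 0 0 0; 0 0.3 0 -4.1 0 0 0; 0 0.3 0 -4.3 0 0 0; 0 0.3 0 -4.3 0 0 0'
```

```text
t: 56.68
eef_pos: [0.3905, 0.2361, 0.1108]
ee_rot: [3.139, 0.007, -1.572]
force: [-10.2, -4.1, 25.0]
width: 0.0004
```

The stem reads 110.8 mm against 25 N, so the iron is shut. I'll retract and do a final check.

```bash
python3 -m inch '0 0 0 3 0 0 0; 0 0 0 8 0 0 0; 0 -1 0 14 0 0 0; 0 -1 0 18 0 0 0; 0 -1 0 18 0 0 0;0 -1 0 18 0 0 0; 0 -1 0 18 0 0 0;0 -1 0 18 0 0 0'
python3 - <<'E'
from h import *
for c in('top','scene'):
  f=grab_frame(c)
  for n,z in dict(lid_grip=.099,lid_far=.085,lid_near=.085,sauce_bottle=0,iron_handle=.101).items():
    for r in pinpoint(c,n)[:2]: u,v=r['location']; print(c,n,round(r['p'],2),np.round([u,v]),atz(f,u,v,z).round(3))
s=telemetry.get_state(); print(s['t'],np.round(s['force'],1))
arm.job_done()
E
```

```text
t: 57.68
eef_pos: [0.3804, 0.2358, 0.2899]
ee_rot: [3.138, 0.006, -1.572]
force: [0.7, 0.6, -0.2]
width: 0.0006
top lid_grip 0.73 [386. 215.] [ 0.514 -0.317  0.099]
top lid_grip 0.61 [210. 227.] [0.485 0.233 0.099]
top lid_far 0.62 [388. 192.] [ 0.588 -0.329  0.085]
top lid_near 0.78 [383. 245.] [ 0.421 -0.307  0.085]
top sauce_bottle 0.94 [292. 169.] [ 0.691 -0.027  0.   ]
top sauce_bottle 0.62 [154. 193.] [0.613 0.437 0.   ]
top iron_handle 0.96 [210. 259.] [0.385 0.235 0.101]
scene lid_grip 0.89 [359. 300.] [ 0.507 -0.311  0.099]
scene lid_far 0.92 [388. 288.] [ 0.597 -0.335  0.085]
scene lid_near 0.85 [338. 321.] [ 0.437 -0.31   0.085]
scene sauce_bottle 0.76 [211. 160.] [0.606 0.432 0.   ]
scene sauce_bottle 0.68 [318. 222.] [ 0.678 -0.024  0.   ]
scene iron_handle 0.82 [191. 199.] [0.399 0.236 0.101]
58.275 [-0.7  0.7  1.3]
the job is handed in; nothing more can be done
```

The job is done and was handed in at 58 s. I opened the iron and stood all three cups in the tub. Then I pressed the lid home and shut the iron again.

**Last checks:**
- **Cups:** before the lid went on, all three stood upright in the tub, each rim within 3 mm of where I planned it. With the lid on they can no longer be seen.
- **Lid:** pressing on each end gave 85.3 mm (far) and 85.2 mm (near), against 85 mm for home. The picture shows it under both catches.
- **Lid centring:** when I pressed it home, the gripper holding the lid was within 1 mm of the tub centre I had measured. The final network readings are coarser and put the grip 3 to 10 mm off. The scene camera's 10 mm is outside the 8 mm limit, but the gripper position makes me trust the smaller figure.
- **Iron:** the handle stem stopped hard at 110.8 mm, against 111 mm when shut. While I was closing the cover, the fingers slid past the stem, so I checked it again from above.
- **Sauce bottles:** both were still standing in the last picture, and the arm is clear of everything.

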